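# Third hand for a photometer lamp module

## Robot

A 7-joint arm with a two-finger parallel gripper is mounted at the origin on the work surface. World frame = base frame: x ahead of the robot, y to its left, z up, the work surface at z = 0. Lengths are in mm, angles in rad, forces in N, time in s.
With the tool pointing down it reaches from about 350 to 900 mm from the base axis. Payload 19.9 kg.
Tool frame: the origin (TCP) lies at the very end of the fingers, on their centre line; the grasp point (between the pads) lies 19 mm behind it; z points along the fingers, y is the line along which they close (so a half turn about z gives the same grasp; the last joint's range is limited). The gripper opens to 85 mm and grips with 20 to 120 N. Pads are 22 mm wide; open, the fingers measure 114 mm over their backs; the gripper's body (76 mm by 85 mm) begins 54 mm behind the grasp point. The pads swing forward as they close: fully open they stand 13 mm farther back than shut.
Start: joints at [-1.383, 0.417, -0.01, 1.614, 0.005, 1.111, -0.053], TCP at [142.355, 608.553, 231.26] pointing down, gripper open.
Joint ranges: [-2.81, 2.81], [-0.39, 2.02], [-1.27, 1.25], [0.06, 2.57], [-1.19, 4.33], [0.19, 2], [-2.82, 2.82]. Speed limits (rad/s): [1.89, 1.89, 2.39, 2.39, 3.01, 3.01, 3.01].

## Interface

Orientations are given as [roll, pitch, yaw] about the fixed x, y, z axes, in that order (R = Rz(yaw) Ry(pitch) Rx(roll)).
In Python, from workcell import arm, capture, camera_model gives the robot as it stands.
- The arm moves only by the tool send_rows, never from a script. Its argument "increments" is a list of rows, each a list of 5 numbers: the opening in per cent of the stroke, from 0 (shut) to 100 (fully open), then the shift along the tool's x, y, z in mm, then the turn about the tool's z in degrees. In form: [[jaw, tx, ty, tz, spin], ...]. A call has 1 to 10 rows; each row shifts and turns the commanded pose from where the row before left it, along the tool's axes as they then stand; what a row does not reach is not made up. A row lasts 1/8 s, in which the tool goes at most 62.5 mm and 10.7 degrees, less where a joint would pass 70% of its speed; a pose out of reach is approached as far as the arm can. A call with a gripper value outside its range is refused whole. The fingers move at their own pace and stop on an object; "squeeze" is the grip in N (left out, the last holds). Time passes only in rows, so rows that do not move let the fingers close. It gives the time, the measured TCP pose, the force, the opening and the grip force at its end, in the units of the state.
- arm.read_state(): the state, without advancing time (a new reading comes with each control period).
- capture(name): name is "scene" or "top" or "wrist"; returns the picture (480x640x3 uint8, red, green, blue); there is no depth.
- camera_model(name): a dict with "vertical_fov" (degrees; the focal length in pixels is half the picture's height over the tangent of half this angle, whatever the lens; pixels are square), "cx", "cy" (the principal point, pixels), "rvec" (rotation vector, rad) and "tvec" (3), from world to camera coordinates, as OpenCV has them; the wrist camera has in their place "mount" (4x4, takes a point from camera to tool coordinates, whose origin is the TCP and whose axes are the flange's). Camera axes: x right, y down, z forward; pixel columns grow to the right and rows downward; lengths in mm; the calibration is good to about 2 mm. A picture is of the moment at which its call begins: read the wrist's pose just before it. camera_model takes no time and is no camera call.
- arm.job_done(): hands the job in; it is judged then, once.
The state is a dict: "time": time; "joints": joint angles; "joint_vel": joint speeds; "effort": joint torques, N m; "tool_pos": TCP position; "orientation": TCP orientation; "contact_force": force on the tool from outside, world axes, zero at the start; "torque": the same for the moment, N m; "finger_gap": opening from 0.0 (shut) to 1.0 (fully open); "finger_force": force on a finger pad.
Only numpy, scipy, OpenCV 4.12 (cv2) and the standard library are available. Lean on these libraries where they do the work, as an engineer would, in place of code of your own. Each camera call takes 0.05 s, during which the arm holds its last target. There are 200 camera calls.

## Task

First switch the isolator off by flipping its toggle over to the other side. Then set the aluminium lamp module flat in the guide channel of the instrument's base plate, front face towards the sprung stop, and press it squarely against the stop with a steady push of about 10 N (never driving the stop to the end of its travel), so that I can screw it down. Finish while still holding that push; leave the bottle, the screwdriver and the screw dish alone.

Things in the scene. Friction and masses are not known exactly. Their poses are not given: they have to be found in the camera images.
- module: Lamp module, loose, 0.45 kg: aluminium block 60 (x) by 44 (y) by 58 (z) mm, dark cooling ribs 6 mm high on top, a screw flange 20 mm long, 44 wide, 6 thick at the foot of its back (-x). +x: flat front face with three brass contacts. Origin: centre of the block's underside; z up. Stands on the bench, front away from the robot (yaw within 0.6). Grip it from above across its 44 mm.
- module_face (a point): Bottom middle of the module's front face, 30 mm along +x from the module's origin; axes as the module's.
- baseplate: Grey instrument base plate, fixed, 260 (x) by 130 (y) by 12 mm. Origin: centre of its underside; z up. On top along x a guide channel 52 mm wide between steel rails 8 wide, 6 high, x = -90 to 45 mm. Past it the sprung stop, then a housing at x = 92 to 122 mm, 80 wide, 50 high. Push direction +x points away from the robot (yaw within 0.35).
- channel (a point): Point on the plate's top (12 mm above the plate's underside), on the channel's middle line, at plate x = 5 mm; axes as the plate's. A module set down with its origin here has its front face 20 mm short of the untouched stop.
- stop: Sprung stop: black bar 56 (y) by 12 (x) by 40 (z) mm across the end of the channel. Origin: middle of its front face, 38 mm above the plate's underside, at plate x = 55 mm when untouched; axes as the plate's. It slides back along +x against springs of 1 N per mm (10 N = 10 mm), no preload, hardly any friction. Travel 20 mm.
- isolator: Isolator: grey box fixed to the bench, 110 (x) by 70 (y) by 50 (z) mm, toggle on its top. Origin: centre of its underside; z up; yaw within 0.8. It stands on one side of the base plate, the module on the other, either way round. A small round glass pilot lens on top marks its -x end, a black cable gland its +x end.
- toggle (a joint): Isolator toggle, rad. Hinge along the box's y through the centre of the box's top, 50 mm above the bench. 1.0 = on (as found), leaning 0.5 rad from upright to the box's +x; 0 = off, leaning 0.5 rad to -x (to the lens). Over-centre: pushed past upright (0.5) it snaps over and stays. Under 1 N at the tip moves it.
- toggle_tip (a point): Tip of the toggle, a black paddle 10 mm thick (in the direction of swing), 22 mm wide (box y) and 30 mm tall; the tip is 57 mm from the hinge.
- bottle: Reagent bottle with a blue cap, 66 mm across, 120 mm tall. Origin: centre of its underside. Leave alone.
- screwdriver: Screwdriver lying on the bench, for the colleague. Leave alone.
- dish: Round steel dish with brass screws, 76 mm across, 16 mm high. Origin: centre of its underside. Leave alone.
Mind the look-alikes: they are no part of the job. Of the things that look like the module, take the one that is farthest to the robot's right at the start. There is more than one size of the isolator; the job needs the larger.

How it is judged (in metres and radians):
On the way, in this order (a step that is already met when the one before it is completed fails the run):
1. the isolator is off while the module still stands where it was (value of joint toggle below 0.15 rad and distance of module from where it was at the start of the episode below 0.02 m), for 0.2 s.
2. the module stands flat in the guide channel, front towards the stop (z of module in the frame of baseplate below 0.017 m and y of module in the frame of baseplate between -0.007 and 0.007 m and angle between the x axis of module and the x axis of baseplate, either way round below 0.12 rad and angle between module's own z axis and vertical below 0.1 rad and x of module_face in the frame of baseplate above -0.03 m and x of module in the frame of baseplate below 0.06 m), for 0.2 s.
At the end, for the whole second after the job is handed in: Toggle off (under 0.15 rad); module flat in the channel (within 5 mm of the plate top, 7 mm of the middle line, 0.12 rad of square, tilt under 0.1 rad), front face against the stop, still, pressed on it with 7 to 13 N through the last second (value of joint toggle below 0.15 rad and z of module in the frame of baseplate below 0.017 m and y of module in the frame of baseplate between -0.007 and 0.007 m and angle between the x axis of module and the x axis of baseplate, either way round below 0.12 rad and angle between module's own z axis and vertical below 0.1 rad and x of module_face in the frame of baseplate above 0.055 m and contact force between module and stop between 7 and 13 N and linear speed of module below 0.01 m/s); the arm keeps its last pose, push and grip.
It fails at once if the sprung stop is driven to the end of its travel (more than 18 mm) (x of stop in the frame of baseplate above 0.073 m).
It fails at once if the bottle is disturbed (moved more than 20 mm) (distance of bottle from where it was at the start of the episode above 0.02 m).
It fails at once if the screwdriver is disturbed (moved more than 20 mm) (distance of screwdriver from where it was at the start of the episode above 0.02 m).
It fails at once if the dish is disturbed (moved more than 20 mm) (distance of dish from where it was at the start of the episode above 0.02 m).
It also fails if it takes over 58 s, if anything falls off the work surface, if the arm or the gripper's body presses on something with over 40 N, if the wrist force passes 120 N, or if a joint passes its speed limit or range.

## Working session

There is one attempt and no reset: what is moved stays moved. The work goes in short steps, Python scripts to look and compute and a tool call to move; the robot and the scene stay as the last step left them, time stands still between calls to the robot, and variables do not carry over. Pictures are saved under pics/ and viewed, at most 10 in all, crops included, and the job is handed in when it is done.

Besides the shell and the picture viewer there is one more tool, called after "Request:" by a JSON object that holds its "fn" and its "kwargs". send_rows: Moves the arm, as the interface text tells. Its arguments: {"type":"object","properties":{"increments":{"type":"array"},"squeeze":{"type":"number"}},"required":["increments"]}

```bash
mkdir -p pics; ls; cat > h.py <<'E'
import numpy as np, cv2
from scipy.spatial.transform import Rotation as R
from workcell import arm, capture, camera_model
def save(n,f,crop=None,s=1):
    im=capture(n)[:,:,::-1]
    cv2.imwrite('pics/raw_'+f,im)
    if crop: im=im[crop[1]:crop[3],crop[0]:crop[2]]
    cv2.imwrite('pics/'+f,cv2.resize(im,None,fx=s,fy=s,interpolation=cv2.INTER_CUBIC))
def cam(n,st=None):
    m=camera_model(n); f=240/np.tan(np.radians(m['vertical_fov'])/2)
    K=np.array([[f,0,m['cx']],[0,f,m['cy']],[0,0,1]])
    if 'rvec' in m:
        A=cv2.Rodrigues(np.array(m['rvec'],float))[0]; t=np.array(m['tvec'],float).ravel()
    else:
        T=np.eye(4);T[:3,:3]=R.from_euler('xyz',st['orientation']).as_matrix();T[:3,3]=st['tool_pos']
        W=np.linalg.inv(T@np.array(m['mount']));A=W[:3,:3];t=W[:3,3]
    return K,A,t,m
def ray(n,u,v,z,st=None):
    K,A,t,_=cam(n,st); d=A.T@np.linalg.inv(K)@[u,v,1]; c=-A.T@t
    return c+d*(z-c[2])/d[2]
def proj(n,P,st=None):
    K,A,t,_=cam(n,st); q=(np.atleast_2d(P)@A.T+t)@K.T; return q[:,:2]/q[:,2:]
E
python3 - <<'E'
from h import *
st=arm.read_state();print(st)
print(camera_model('scene'),camera_model('top'),camera_model('wrist'))
save('scene','s1.png');save('top','t1.png')
E
```

```text
pics
{'time': 0.0, 'joints': array([-1.38251489,  0.41800299, -0.01027325,  1.61417652,  0.00471349,
        1.1106721 , -0.05297239]), 'joint_vel': array([ 2.34061048e-03, -2.17846621e-03, -2.75618561e-05, -1.24963237e-03,
       -2.93988987e-05, -4.99079491e-05,  5.13647352e-05]), 'effort': array([ 2.40610034e-04, -8.64458013e+01,  6.78881854e-01, -4.34878600e+01,
        1.91799476e-02,  7.57705799e-03,  1.23371146e-05]), 'tool_pos': array([142.30593018, 608.23197387, 230.64130951]), 'orientation': array([-3.14036201e+00,  1.15781978e-04,  2.91182596e+00]), 'contact_force': array([-0.81165018, -0.7773152 , -0.23210897]), 'torque': array([-0.00159359, -0.00152018,  0.02143453]), 'finger_force': 0.0, 'finger_gap': 0.997847326762209}
{'vertical_fov': 44.36279481761894, 'cx': 327.3729588156004, 'cy': 237.37629088788407, 'rvec': array([ 1.7072249 ,  1.76779066, -0.76857302]), 'tvec': array([   8.55321513, -339.46675702, 1770.67165525])} {'vertical_fov': 42.41112401086499, 'cx': 327.48885811712853, 'cy': 228.72165195091708, 'rvec': array([ 2.09303596, -2.13693345,  0.16845013]), 'tvec': array([  35.83743583,  598.39491794, 1251.50024148])} {'vertical_fov': 70.6803717851878, 'cx': 318.1446375932126, 'cy': 242.84996082251456, 'mount': array([[-5.60772896e-04, -9.55390903e-01, -2.95343711e-01,
         7.68443628e+01],
       [ 9.99999420e-01, -8.07396658e-04,  7.13090695e-04,
         1.43921059e+00],
       [-9.19739888e-04, -2.95343140e-01,  9.55390802e-01,
        -1.44319147e+02],
       [ 0.00000000e+00,  0.00000000e+00,  0.00000000e+00,
         1.00000000e+00]])}
```

View pics/s1.png

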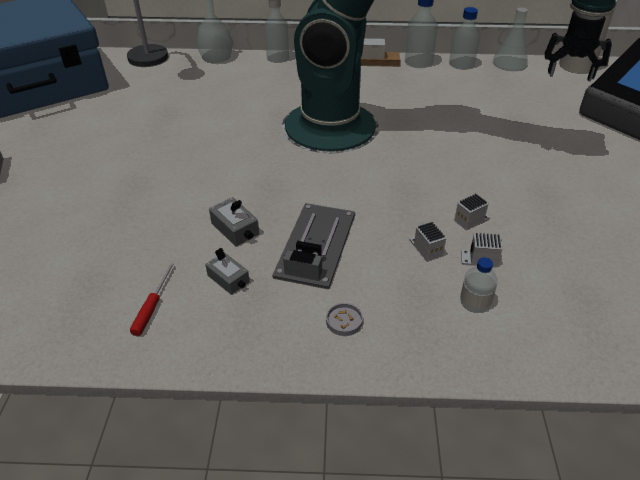

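View pics/t1.png

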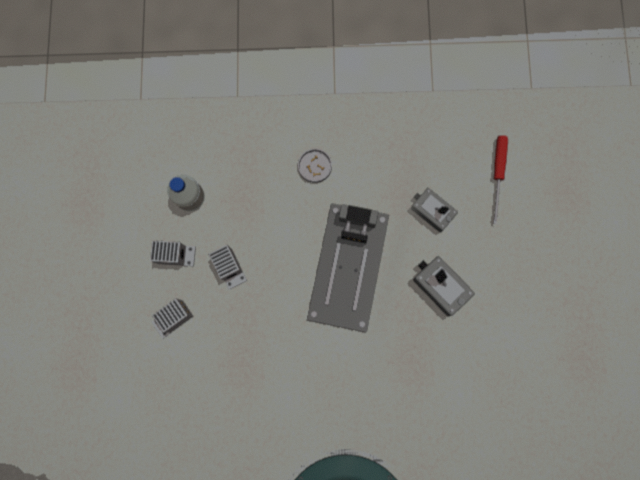

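Scene: three module-like blocks are on the robot's left. The one farthest right is at top-image (225,265), with its flange towards the robot. The plate is at about (348,268), and the larger isolator is at (443,285). I'll enlarge these areas.

```bash
python3 - <<'E'
from h import *
im=cv2.imread('pics/raw_t1.png')
cv2.imwrite('pics/c1.png',cv2.resize(im[190:340,295:495],None,fx=4,fy=4,interpolation=cv2.INTER_CUBIC))
a=cv2.resize(im[235:300,195:260],None,fx=6,fy=6,interpolation=cv2.INTER_CUBIC)
s=cv2.imread('pics/raw_s1.png')
b=cv2.resize(s[190:255,200:265],None,fx=6,fy=6,interpolation=cv2.INTER_CUBIC)
cv2.imwrite('pics/c2.png',np.hstack([a,b]))
E
```

```text
(no output)
```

View pics/c1.png

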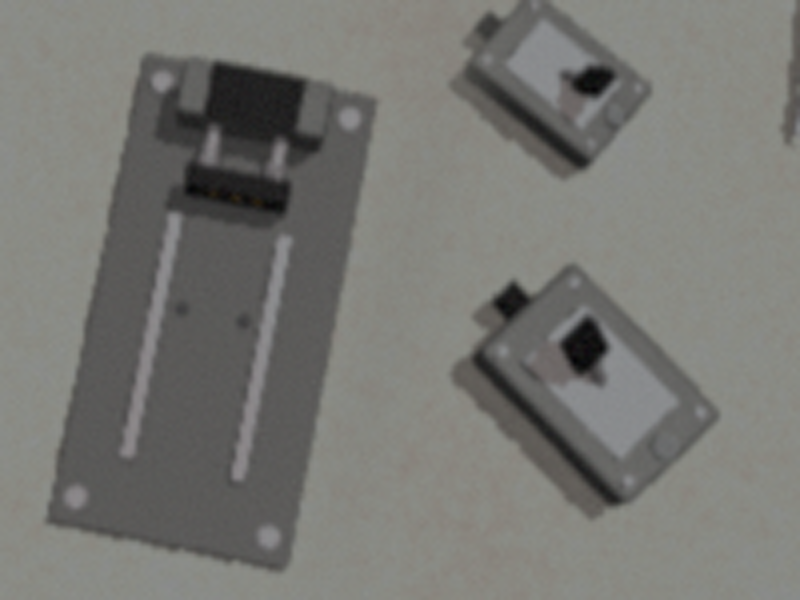

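View pics/c2.png

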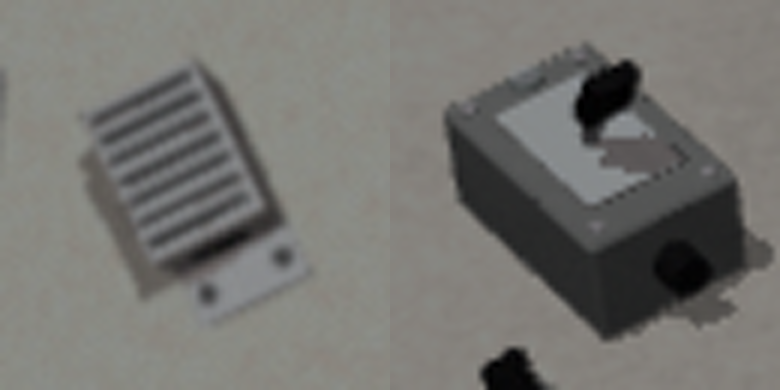

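The crops show the larger isolator's top corners at (573,265), (718,415), (622,502) and (478,355), with its gland up-left. Plate corners are at (145,55), (375,98), (287,570) and (50,520). The module's rib corners and flange are also clear.

```bash
cat > m.py <<'E'
from h import *
def t(p,s,o): return (np.array(p)+.5)/s-.5+o
def pts(P,s,o,z): return np.array([ray('top',*t(p,s,o),z) for p in P])
def rep(n,Q):
    print(n,Q[:,:2].round(0).tolist(),'c',Q.mean(0).round(1),'sides',np.linalg.norm(Q-np.roll(Q,-1,0),axis=1).round(1))
    d=[Q[(i+1)%4]-Q[i] for i in range(4)]; print([round(float(np.arctan2(x[1],x[0])),3) for x in d])
o1=np.array([295,190]);o2=np.array([195,235])
rep('iso',pts([(573,265),(718,415),(622,502),(478,355)],4,o1,50))
rep('plate',pts([(145,55),(375,98),(287,570),(50,520)],4,o1,12))
Q=pts([(175,213),(287,237),(238,480),(127,457)],4,o1,18); rep('rails',Q)
Q=pts([(185,188),(290,212),(292,190),(190,165)],4,o1,58);print('stop top front/back',Q.round(1))
rep('modtop58',pts([(82,118),(193,60),(268,210),(155,268)],6,o2,60))
rep('flange',pts([(160,275),(283,215),(315,270),(205,322)],6,o2,6))
for p in [(207,293),(282,257)]: print('hole',pts([p],6,o2,6)[0].round(1))
E
python3 m.py
```

```text
iso [[537.0, -207.0], [457.0, -277.0], [413.0, -225.0], [491.0, -155.0]] c [ 474.5 -216.1   50. ] sides [106.6  67.7 104.6  69.2]
[-2.417, 2.27, 0.74, -0.842]
plate [[663.0, 16.0], [636.0, -109.0], [383.0, -54.0], [411.0, 71.0]] c [523.5 -19.   12. ] sides [128.2 259.6 128.3 258.1]
[-1.784, 2.926, 1.346, -0.216]
rails [[574.0, 1.0], [560.0, -59.0], [430.0, -29.0], [443.0, 30.0]] c [501.9 -14.3  18. ] sides [ 61.8 132.9  60.1 133.7]
[-1.807, 2.915, 1.348, -0.214]
stop top front/back [[580.9  -4.5  58. ]
 [566.9 -59.2  58. ]
 [578.6 -60.6  58. ]
 [593.2  -7.4  58. ]]
modtop58 [[549.0, 275.0], [569.0, 236.0], [516.0, 209.0], [496.0, 248.0]] c [532.6 241.9  60. ] sides [43.5 59.7 43.7 59.3]
[-1.101, -2.677, 2.03, 0.46]
flange [[499.0, 257.0], [520.0, 213.0], [500.0, 201.0], [482.0, 241.0]] c [500.4 227.8   6. ] sides [49.1 23.4 43.6 23.9]
[-1.133, -2.615, 1.995, 0.762]
hole [492.5 239.9   6. ]
hole [505.  212.8   6. ]
```

```bash
cat > plan.py <<'E'
from h import *
# rows from the current pose to target (xyz, yaw), spin spread over the rows
def plan(p,yaw,n,jaw,st=None):
    st=st or arm.read_state(); q=np.array(st['tool_pos']); M=R.from_euler('xyz',st['orientation'])
    y0=st['orientation'][2]; dy=(yaw-y0+np.pi)%(2*np.pi)-np.pi
    rows=[];step=(np.array(p)-q)/n
    for i in range(n):
        rows.append([jaw]+[round(float(v),1) for v in M.inv().apply(step)]+[round(float(-np.degrees(dy)/n),2)])
        M=M*R.from_euler('z',-dy/n)
    return rows
if __name__=='__main__':
    import sys
    a=[float(v) for v in sys.argv[1:]]
    st=arm.read_state(); print(np.round(st['tool_pos'],1),np.round(st['orientation'],3),st['time'],np.round(st['contact_force'],1),np.round(st['joints'],2))
    for r in plan(a[:3],a[3],int(a[4]),a[5],st): print(r)
E
python3 plan.py 519 -176 231 2.3 16 0
```

```text
[142.3 608.3 230.7] [-3.141  0.     2.912] 0.1 [-0.7 -0.   0.5] [-1.38  0.42 -0.01  1.61  0.    1.11 -0.05]
[0.0, -34.1, -42.4, 0.0, 2.19]
[0.0, -35.7, -41.0, 0.0, 2.19]
[0.0, -37.2, -39.6, 0.0, 2.19]
[0.0, -38.7, -38.2, 0.0, 2.19]
[0.0, -40.1, -36.7, 0.0, 2.19]
[0.0, -41.5, -35.1, 0.0, 2.19]
[0.0, -42.8, -33.5, 0.0, 2.19]
[0.0, -44.1, -31.8, 0.0, 2.19]
[0.0, -45.3, -30.1, 0.0, 2.19]
[0.0, -46.4, -28.4, 0.0, 2.19]
[0.0, -47.4, -26.6, 0.0, 2.19]
[0.0, -48.4, -24.8, 0.0, 2.19]
[0.0, -49.3, -22.9, 0.0, 2.19]
[0.0, -50.2, -21.0, 0.0, 2.19]
[0.0, -50.9, -19.0, 0.0, 2.19]
[0.0, -51.6, -17.1, 0.0, 2.19]
```

Request:
{"fn": "send_rows", "kwargs": {"increments": [[0, -34, -42, 0, 2.2], [0, -36, -41, 0, 2.2], [0, -37, -40, 0, 2.2], [0, -39, -38, 0, 2.2], [0, -40, -37, 0, 2.2], [0, -41, -35, 0, 2.2], [0, -43, -33, 0, 2.2], [0, -44, -32, 0, 2.2], [0, -45, -30, 0, 2.2], [0, -46, -28, 0, 2.2]]}}

```text
time: 1.35
tool_pos: [377.4, 117.8, 231.4]
orientation: [3.141, -0.0, 2.527]
contact_force: [0.5, 1.2, 0.1]
finger_gap: 0.002
finger_force: 0.0
```

Request:
{"fn": "send_rows", "kwargs": {"increments": [[0, -47, -27, 0, 2.2], [0, -48, -25, 0, 2.2], [0, -49, -23, 0, 2.2], [0, -50, -21, 0, 2.2], [0, -51, -19, 0, 2.2], [0, -52, -17, 0, 2.2], [0, 0, 0, 0, 0]]}}

```text
time: 2.22
tool_pos: [516.7, -178.7, 230.8]
orientation: [-3.139, 0.001, 2.292]
contact_force: [-1.2, 1.4, -0.2]
finger_gap: 0.003
finger_force: 0.0
```

```bash
python3 plan.py 519 -176 80 2.3 4 0; python3 -c "
from h import *
save('wrist','w1.png')"
```

```text
[ 516.7 -178.7  230.8] [-3.139e+00  1.000e-03  2.292e+00] 2.225 [-1.2  1.4 -0.2] [-0.32  0.34  0.73  1.83 -0.26  1.07  1.23]
[0.0, 0.2, 1.0, 37.7, -0.11]
[0.0, 0.2, 1.0, 37.7, -0.11]
[0.0, 0.2, 1.0, 37.7, -0.11]
[0.0, 0.2, 1.0, 37.7, -0.11]
```

View pics/w1.png

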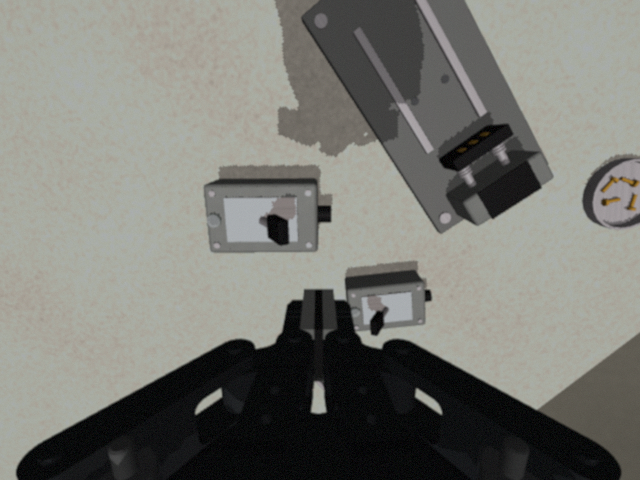

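The wrist view has the isolator's top at (207,184), (318,179), (319,247) and (208,251), with the lens on the left and the toggle tip around (280,230). I'll cross-check against the top view.

```bash
python3 -c "
from h import *
st=arm.read_state()
Q=np.array([ray('wrist',u,v,50,st) for u,v in [(207,184),(318,179),(319,247),(208,251)]])
print(Q.round(1),Q.mean(0),np.linalg.norm(Q-np.roll(Q,-1,0),axis=1)); d=Q[1]-Q[0]+Q[2]-Q[3];print(np.arctan2(d[1],d[0]))
c=np.array([474.5,-216.1]);u=np.array([np.cos(.735),np.sin(.735)])
for z in (95,100): print(proj('wrist',[*(c+27.3*u),z],st))
t=np.array(st['tool_pos'])[:2];print('local',(t-c)@u,(t-c)@[-u[1],u[0]])
"
```

```text
[[ 413.2 -219.7   50. ]
 [ 489.5 -146.1   50. ]
 [ 535.2 -196.3   50. ]
 [ 453.7 -273.9   50. ]] [ 472.90723985 -208.99257822   50.        ] [106.00970985  67.84580248 112.49727878  67.62173509]
0.7646132635650574
[[282.69712988 234.6775096 ]]
[[282.10020424 236.28405043]]
local 57.53009066870267 1.2869870129169736
```

Request:
{"fn": "send_rows", "kwargs": {"increments": [[0, 1, 2, 38, 0], [0, 0, 0, 38, 0], [0, 0, 0, 38, 0], [0, 0, 0, 36, 0], [0, 0, 0, 0, 0]]}}

```text
time: 2.9
tool_pos: [516.0, -171.5, 79.8]
orientation: [-3.139, -0.003, 2.299]
contact_force: [-0.4, 0.3, 0.6]
finger_gap: -0.002
finger_force: 0.0
```

Request:
{"fn": "send_rows", "kwargs": {"increments": [[0, 0, -8, 0, 0], [0, 0, -8, 0, 0], [0, 0, -8, 0, 0], [0, 0, -8, 0, 0], [0, 0, -8, 0, 0], [0, 0, -8, 0, 0], [0, 0, -4, 0, 0], [0, 0, 0, 0, 0]]}}

```text
time: 3.9
tool_pos: [478.4, -207.6, 81.3]
orientation: [-3.142, 0.0, 2.297]
contact_force: [-0.9, 0.1, 0.0]
finger_gap: 0.003
finger_force: 0.0
```

```bash
python3 -c "
from h import *
c=np.array([474,-214]);u=np.array([np.cos(.735),np.sin(.735)])
t=np.array(arm.read_state()['tool_pos'])[:2];print('local',(t-c)@u,(t-c)@[-u[1],u[0]])
save('top','t2.png')
a=cv2.imread('pics/raw_t2.png')[235:335,395:495];s=capture('scene')[185:255,200:270,::-1]
cv2.imwrite('pics/c3.png',np.hstack([cv2.resize(a,(400,400)),cv2.resize(s,(400,400))]))"
```

```text
local 7.501077469190076 1.7953681972507602
```

View pics/c3.png

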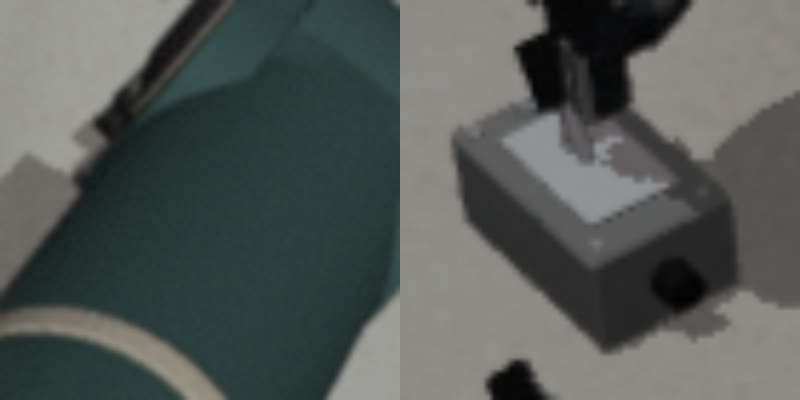

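The top view is blocked by the arm. In the scene view the finger is at the toggle, which seems to be past centre. I'll push a little further, lift, and check.

Request:
{"fn": "send_rows", "kwargs": {"increments": [[0, 0, -5, 0, 0], [0, 0, -4, 0, 0], [0, 0, 0, 0, 0], [0, 0, 6, 0, 0], [0, 0, 4, -40, 0], [0, 0, 0, -40, 0], [0, 0, 0, -40, 0], [0, 0, 0, -40, 0], [0, 0, 0, 0, 0]]}}

```text
time: 5.12
tool_pos: [480.8, -206.8, 243.8]
orientation: [3.139, 0.003, 2.298]
contact_force: [0.3, 0.5, -0.6]
finger_gap: 0.0
finger_force: 0.0
```

```bash
python3 -c "
from h import *
save('wrist','w2.png',(150,100,450,320),2)"; python3 plan.py 532 242 235 3.595 12 100
```

```text
[ 480.1 -206.4  242.1] [3.140e+00 1.000e-03 2.298e+00] 5.175 [ 0.2  0.1 -0.5] [-0.29  0.28  0.76  1.88 -0.22  1.07  1.28]
[100.0, 25.0, 28.1, 0.6, -6.19]
[100.0, 21.9, 30.6, 0.6, -6.19]
[100.0, 18.4, 32.8, 0.6, -6.19]
[100.0, 14.8, 34.6, 0.6, -6.19]
[100.0, 11.0, 36.0, 0.6, -6.19]
[100.0, 7.0, 37.0, 0.6, -6.19]
[100.0, 3.0, 37.5, 0.6, -6.19]
[100.0, -1.1, 37.6, 0.6, -6.19]
[100.0, -5.1, 37.3, 0.6, -6.19]
[100.0, -9.1, 36.5, 0.6, -6.19]
[100.0, -13.0, 35.3, 0.6, -6.19]
[100.0, -16.7, 33.7, 0.6, -6.19]
```

View pics/w2.png

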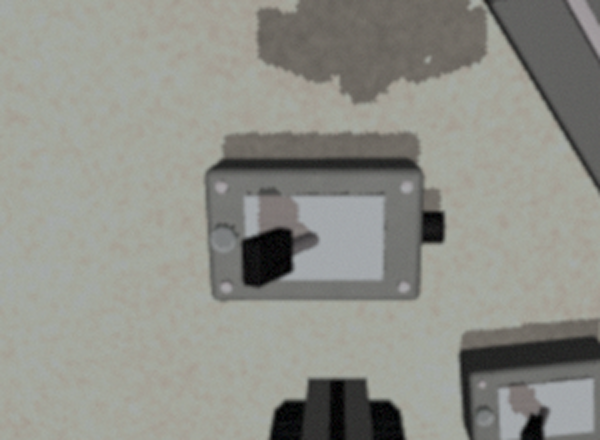

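Toggle is off, leaning to the lens at (225,238). Next is the module, hovering 45 mm past it for a clear wrist view.

Request:
{"fn": "send_rows", "kwargs": {"increments": [[100, 25, 28, 1, -6.2], [100, 22, 31, 1, -6.2], [100, 18, 33, 1, -6.2], [100, 15, 35, 1, -6.2], [100, 11, 36, 1, -6.2], [100, 7, 37, 1, -6.2], [100, 3, 38, 1, -6.2], [100, -1, 38, 0, -6.2], [100, -5, 37, 0, -6.2], [100, -9, 36, 0, -6.2]]}}

```text
time: 6.42
tool_pos: [522.6, 169.3, 232.9]
orientation: [-3.141, -0.002, -2.9]
contact_force: [0.1, 0.5, 1.4]
finger_gap: 1.001
finger_force: 0.0
```

Request:
{"fn": "send_rows", "kwargs": {"increments": [[100, -13, 35, 0, -6.2], [100, -17, 34, 0, -6.2], [100, -45, 0, 0, 0], [100, 0, 0, 0, 0], [100, 0, 0, 0, 0]]}}

```text
time: 7.05
tool_pos: [571.7, 261.9, 232.9]
orientation: [-3.141, -0.002, -2.688]
contact_force: [-0.1, 0.2, -0.7]
finger_gap: 1.003
finger_force: 0.0
```

```bash
python3 -c "
from h import *
st=arm.read_state();print(st['tool_pos'],st['orientation'],st['joints'],st['time'])
save('wrist','w3.png')"
```

```text
[571.74696209 261.90653072 232.89318212] [-3.14140113e+00 -2.24345625e-03 -2.68761995e+00] [-0.71612237  0.43754247  0.32066597  1.60895178 -0.14853395  1.12144416
  1.66608381] 7.05
```

View pics/w3.png

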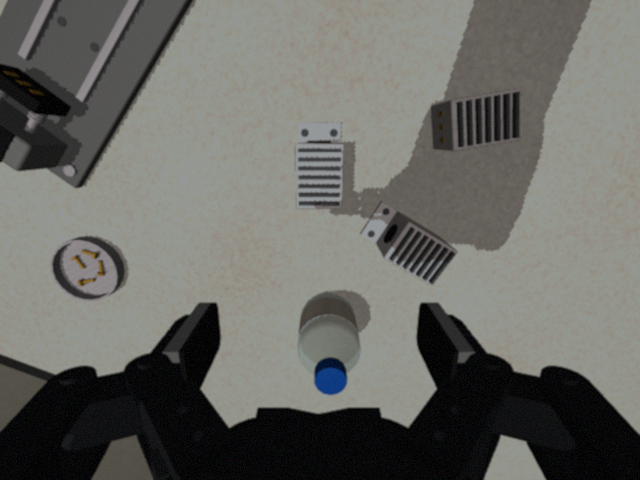

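The target module is upright at (295–342, 142–208) with its flange at the top. The bottle and a second module are nearby, so I'll measure the clearances.

```bash
python3 - <<'E'
from h import *
st=arm.read_state();print(st['time'])
def rep(P,z):
    Q=np.array([ray('wrist',u,v,z,st) for u,v in P]);print(Q[:,:2].round(1).tolist(),Q.mean(0).round(1),np.linalg.norm(Q-np.roll(Q,-1,0),axis=1).round(1));d=Q[0]-Q[3]+Q[1]-Q[2];print('yaw',np.arctan2(-d[1],-d[0]));return Q
for z in (58,64): Q=rep([(295,142),(342,142),(342.5,208),(296,208)],z)
F=rep([(299,123),(341,123),(341,142),(299,142)],6)
c=Q.mean(0)[:2];M=R.from_euler('xyz',st['orientation'])
def tool(p): return M.inv().apply(np.r_[p[:2]-c,0]).round(1)
N=[ray('wrist',u,v,60,st) for u,v in [(392,222),(455,250),(433,282),(378,243)]]+[ray('wrist',u,v,5,st) for u,v in [(378,202),(362,233)]]
for n in N: print('nbr in tool xy about module',tool(n))
print('bottle',tool(ray('wrist',331,378,120,st)),ray('wrist',331,378,120,st),ray('top',179,185,120))
E
python3 plan.py 532 242 235 3.595 1 100
```

```text
7.1
[[514.8, 213.3], [496.1, 251.5], [549.8, 279.6], [569.4, 239.6]] [532.5 246.   58. ] [42.6 60.6 44.6 60.6]
yaw 0.46554893727278496
[[514.5, 213.6], [496.2, 251.1], [549.0, 278.7], [568.1, 239.4]] [532.  245.7  64. ] [41.8 59.5 43.7 59.5]
yaw 0.4655489372727855
[[497.7, 206.2], [478.6, 245.4], [495.4, 254.0], [514.8, 214.2]] [496.7 229.9   6. ] [43.5 18.9 44.2 18.9]
yaw 0.45499668038576296
nbr in tool xy about module [-44.3  70.5  -0.1]
nbr in tool xy about module [-7.280e+01  1.347e+02 -1.000e-01]
nbr in tool xy about module [-107.1  116.3   -0.2]
nbr in tool xy about module [-65.5  58.1  -0.1]
nbr in tool xy about module [-34.7  65.9  -0.1]
nbr in tool xy about module [-70.5  49.4  -0.1]
bottle [-175.3   10.9   -0.3] [684.75588749 332.37943031 120.        ] [684.94077666 323.98075055 120.        ]
[571.7 261.9 233.4] [-3.142e+00 -2.000e-03 -2.688e+00] 7.1 [-0.1 -0.2 -0.2] [-0.72  0.44  0.32  1.61 -0.15  1.12  1.67]
[100.0, 44.4, -0.5, -1.5, 0.03]
```

Request:
{"fn": "send_rows", "kwargs": {"increments": [[100, 22, 1, 0, 0], [100, 21, 1, 40, 0], [100, 0, 0, 50, 0], [100, 0, 0, 50, 0], [100, 0, 0, 40, 0], [100, 0, 0, 20, 0], [100, 0, 0, 12, 0], [100, 0, 0, 0, 0]]}}

```text
time: 8.1
tool_pos: [533.0, 245.3, 22.6]
orientation: [-3.142, 0.0, -2.687]
contact_force: [-0.3, -0.7, 1.3]
finger_gap: 1.001
finger_force: 0.0
```

Request:
{"fn": "send_rows", "kwargs": {"increments": [[30, 0, 0, 0, 0], [30, 0, 0, 0, 0], [30, 0, 0, 0, 0], [30, 0, 0, 0, 0], [30, 0, 0, 0, 0], [30, 0, 0, 0, 0]], "squeeze": 40}}

```text
time: 8.85
tool_pos: [533.4, 245.4, 23.2]
orientation: [-3.142, 0.001, -2.687]
contact_force: [-1.7, -1.5, 8.7]
finger_gap: 0.507
finger_force: 40.6
```

Request:
{"fn": "send_rows", "kwargs": {"increments": [[30, 0, 0, -20, 0], [30, 0, 0, -40, 0], [30, 0, 0, -60, 0], [30, 0, 0, -50, 0], [30, 0, 0, -40, 0], [30, 0, 0, 0, 0]]}}

```text
time: 9.6
tool_pos: [533.9, 245.6, 236.5]
orientation: [3.141, 0.006, -2.687]
contact_force: [-0.2, 0.2, -5.1]
finger_gap: 0.513
finger_force: 42.7
```

```bash
python3 plan.py 610 -38 230 2.926 9 30
```

```text
[533.9 245.6 236.5] [ 3.141  0.006 -2.687] 9.6 [-0.2  0.2 -5.1] [-0.75  0.35  0.33  1.72 -0.13  1.08  1.65]
[30.0, 6.2, -32.0, 0.7, 4.26]
[30.0, 3.8, -32.4, 0.7, 4.26]
[30.0, 1.4, -32.6, 0.7, 4.26]
[30.0, -1.0, -32.6, 0.7, 4.26]
[30.0, -3.4, -32.4, 0.7, 4.26]
[30.0, -5.8, -32.1, 0.7, 4.26]
[30.0, -8.2, -31.6, 0.7, 4.26]
[30.0, -10.5, -30.9, 0.7, 4.26]
[30.0, -12.8, -30.0, 0.7, 4.26]
```

Force −5 N: the module (0.45 kg) is held.

Request:
{"fn": "send_rows", "kwargs": {"increments": [[30, 6, -32, 0, 4.3], [30, 4, -32, 0, 4.3], [30, 1, -33, 0, 4.3], [30, -1, -33, 0, 4.3], [30, -3, -32, 0, 4.3], [30, -6, -32, 0, 4.3], [30, -8, -32, 0, 4.2], [30, -10, -31, 0, 4.2], [30, -13, -30, 0, 4.2], [30, 0, 0, 0, 0]]}}

```text
time: 10.85
tool_pos: [608.2, -42.8, 232.2]
orientation: [-3.14, 0.0, 2.919]
contact_force: [-0.6, 0.9, -4.6]
finger_gap: 0.511
finger_force: 42.6
```

Request:
{"fn": "send_rows", "kwargs": {"increments": [[30, 0, 0, 0, 0], [30, 0, 0, 0, 0]]}}

```text
time: 11.1
tool_pos: [608.0, -38.1, 232.3]
orientation: [3.141, -0.0, 2.927]
contact_force: [0.1, 0.6, -2.4]
finger_gap: 0.509
finger_force: 42.6
```

```bash
python3 -c "
from h import *
st=arm.read_state();print(st['tool_pos'],st['orientation'],st['joints'],st['time'])
save('wrist','w4.png',None,1.25)"
```

```text
[607.97521228 -38.09929351 232.26812723] [ 3.14130048e+00 -1.78096888e-04  2.92654565e+00] [-0.40553147  0.43202691  0.55581942  1.6691578  -0.24933918  1.11187359
  1.57615751] 11.1
```

View pics/w4.png

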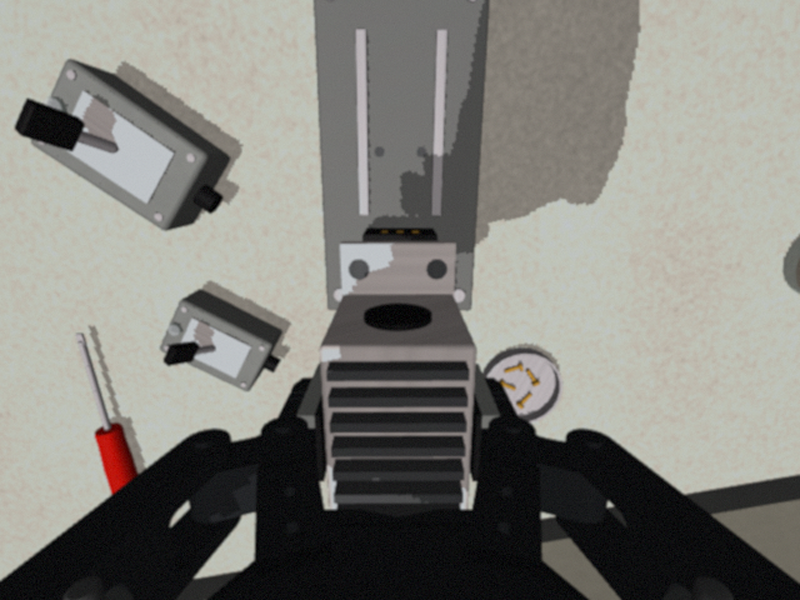

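The channel rails show clearly, with outer corners at (357,30), (447,30), (442,214) and (358,214). The held module is square in the grip, with its flange at (340–457, 243) and holes at (359,269) and (437,269).

```bash
python3 - <<'E'
from h import *
st=arm.read_state();T=np.array(st['tool_pos']);M=R.from_euler('xyz',st['orientation'])
f=lambda p:((p[0]+.5)/1.25-.5,(p[1]+.5)/1.25-.5)
Q=np.array([ray('wrist',*f(p),18,st) for p in [(357,30),(447,30),(442,214),(358,214)]])
d=Q[2]-Q[1]+Q[3]-Q[0];yaw=np.arctan2(d[1],d[0]);print(Q.round(1).tolist(),np.linalg.norm(Q-np.roll(Q,-1,0),axis=1).round(1),'yaw',yaw)
Q2=np.array([ray('top',(u+.5)/4-.5+295,(v+.5)/4-.5+190,18) for u,v in [(127,457),(238,480),(287,237),(175,213)]])
u=np.array([np.cos(yaw),np.sin(yaw)]);n=np.array([-u[1],u[0]])
for c in (Q,Q2):
    m=c.mean(0)[:2]; o=m+22.5*u; print('plate origin',o,'TCP in plate',(T[:2]-o)@u,(T[:2]-o)@n)
zb=T[2]-23
for p in [(359,269),(437,269),(340,243),(457,243)]: print('flange tool',M.inv().apply(ray('wrist',*f(p),zb+6,st)-T).round(1))
for p in [(320,347),(477,347)]:
  for z in (58,64): print('top',M.inv().apply(ray('wrist',*f(p),zb+z,st)-T).round(1))
# contact strip on stop: contacts/housing centre
a=ray('wrist',*f((363,228)),58,st);b=ray('wrist',*f((437,228)),58,st)
m=(Q.mean(0)[:2]+22.5*u)
for q in (a,b): print('stop top corner in plate',(q[:2]-m)@u,(q[:2]-m)@n)
E
```

```text
[[428.3, -27.8, 18.0], [442.5, 37.2, 18.0], [573.1, 9.0, 18.0], [558.2, -59.3, 18.0]] [ 66.5 133.7  69.9 133.7] yaw -0.22501794989608134
plate origin [522.42948765 -15.23419539] TCP in plate 88.49953018793339 -3.2033698295418778
plate origin [523.84107426 -19.27649937] TCP in plate 86.22159506403719 0.42206943035248023
flange tool [ 41.1 -13.5  17. ]
flange tool [41.1 16.8 17. ]
flange tool [ 51.2 -20.5  17. ]
flange tool [51.2 24.2 17. ]
top [ 30.4 -20.2 -35. ]
top [ 32.9 -19.  -41. ]
top [ 30.3  23.7 -35. ]
top [ 32.9  22.4 -41. ]
stop top corner in plate 51.213656781565746 -27.806916968685176
stop top corner in plate 50.69448732736494 27.46517754067396
```

Request:
{"fn": "send_rows", "kwargs": {"increments": [[30, 28, 1, 0, 0], [30, 29, 0, 0, 0], [30, 29, 0, 40, 0], [30, 0, 0, 50, 0], [30, 0, 0, 50, 0], [30, 0, 0, 30, 0], [30, 0, 0, 15, 0], [30, 0, 0, 0, 0], [30, 0, 0, 0, 0], [30, 0, 0, 0, 0]]}}

```text
time: 12.4
tool_pos: [524.9, -19.2, 48.4]
orientation: [3.141, 0.002, 2.926]
contact_force: [-0.0, -0.2, -3.8]
finger_gap: 0.509
finger_force: 42.3
```

```bash
python3 -c "
from h import *
st=arm.read_state();print(st['tool_pos'],st['orientation'],st['contact_force'],st['time'])
save('wrist','w5.png',None,1.25)"
```

```text
[524.92690348 -19.20103124  48.38576307] [3.14093577e+00 1.71119025e-03 2.92591144e+00] [-2.72271283e-03 -2.36236455e-01 -3.83765088e+00] 12.4
```

View pics/w5.png

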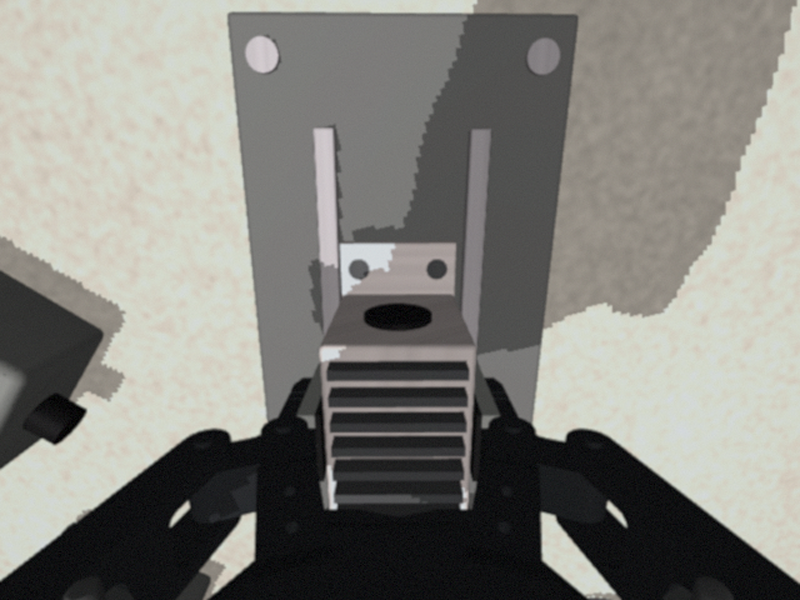

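The module is over the channel, square to the rails: rail starts at (315–334,128) and (470–490,128), flange edges at 340 and 457 on row 243. I'll compute the offset.

```bash
python3 - <<'E'
from h import *
st=arm.read_state();T=np.array(st['tool_pos']);M=R.from_euler('xyz',st['orientation'])
f=lambda p:((p[0]+.5)/1.25-.5,(p[1]+.5)/1.25-.5)
t=lambda p,z:M.inv().apply(ray('wrist',*f(p),z,st)-T).round(1)
for n,p,z in [('LO',(315,128),18),('RO',(490,128),18),('LI',(334,128),18),('RI',(470,128),18),('plate L',(229,14),12),('plate R',(577,16),12),('flL',(340,243),31),('flR',(457,243),31),('RO2',(478,330),18),('LO2',(320,325),18)]: print(n,t(p,z))
E
```

```text
LO [ 93.2 -30.   30.1]
RO [93.2 36.9 30.1]
LI [ 93.2 -22.8  30.1]
RI [93.2 29.2 30.1]
plate L [132.7 -60.5  36. ]
plate R [132.1  67.8  36.1]
flL [ 51.2 -20.5  17.1]
flR [51.2 24.2 17.2]
RO2 [10.7 36.9 30.2]
LO2 [ 13.1 -32.5  30.2]
```

Request:
{"fn": "send_rows", "kwargs": {"increments": [[30, 0, 1, 4, 0], [30, 0, 0, 4, 0], [30, 0, 0, 2, 0], [30, 0, 0, 1, 0], [30, 0, 0, 1, 0], [30, 0, 0, 0, 0], [30, 0, 0, 0, 0]]}}

```text
time: 13.32
tool_pos: [524.5, -18.5, 35.6]
orientation: [3.141, 0.0, 2.926]
contact_force: [-3.8, -1.1, 5.4]
finger_gap: 0.508
finger_force: 43.7
```

Request:
{"fn": "send_rows", "kwargs": {"increments": [[30, 0, 0, -0.5, 0], [30, 0, 0, 0, 0], [30, 0, 0, 0, 0]]}}

```text
time: 13.7
tool_pos: [524.4, -18.4, 35.7]
orientation: [-3.141, -0.0, 2.926]
contact_force: [0.2, -0.9, -4.3]
finger_gap: 0.509
finger_force: 42.7
```

```bash
cat > f.py <<'E'
from h import *
F=[];P=[]
for i in range(6):
    st=arm.read_state();F.append(st['contact_force']);P.append(st['tool_pos']);capture('top')
print(np.mean(F,0).round(2),np.std(F,0).round(2),np.mean(P,0).round(2),np.round(st['orientation'],3),st['time'])
u=np.array([np.cos(-.218),np.sin(-.218),0]);print('push',-np.mean(F,0)@u)
E
python3 f.py
```

```text
[ 0.14 -0.01 -3.85] [0.61 0.57 0.32] [524.43 -18.35  35.76] [-3.141 -0.     2.926] 13.95
push -0.13510250168600385
```

Request:
{"fn": "send_rows", "kwargs": {"increments": [[30, -5, 0, 0, 0], [30, -5, 0, 0, 0], [30, -5, 0, 0, 0], [30, -4, 0, 0, 0], [30, 0, 0, 0, 0]]}}

```text
time: 14.62
tool_pos: [543.2, -22.5, 35.8]
orientation: [-3.141, 0.0, 2.926]
contact_force: [-0.1, 0.6, -3.2]
finger_gap: 0.509
finger_force: 42.6
```

Request:
{"fn": "send_rows", "kwargs": {"increments": [[30, -2, 0, 0, 0], [30, -2, 0, 0, 0], [30, -2, 0, 0, 0], [30, -2, 0, 0, 0], [30, 0, 0, 0, 0], [30, 0, 0, 0, 0]]}}

```text
time: 15.38
tool_pos: [550.6, -24.1, 35.7]
orientation: [-3.142, -0.0, 2.926]
contact_force: [-2.0, 0.8, -3.2]
finger_gap: 0.503
finger_force: 42.7
```

```bash
python3 f.py
```

```text
[-2.78  0.79 -3.34] [0.57 0.44 0.32] [550.63 -24.1   35.75] [-3.141 -0.     2.926] 15.625
push 2.8861463063438064
```

Contact with the stop at about 2.9 N, rising 1 N/mm. I need 7 mm more.

Request:
{"fn": "send_rows", "kwargs": {"increments": [[30, -2, 0, 0, 0], [30, -1.5, 0, 0, 0], [30, -1.5, 0, 0, 0], [30, -1, 0, 0, 0], [30, -1, 0, 0, 0], [30, 0, 0, 0, 0], [30, 0, 0, 0, 0], [30, 0, 0, 0, 0]]}}

```text
time: 16.68
tool_pos: [556.9, -25.5, 35.6]
orientation: [-3.142, -0.002, 2.926]
contact_force: [-9.0, 1.9, 0.8]
finger_gap: 0.513
finger_force: 43.0
```

```bash
python3 f.py
```

```text
[-9.42  2.16  0.66] [0.36 0.49 0.48] [556.92 -25.5   35.64] [-3.142e+00 -2.000e-03  2.926e+00] 16.925
push 9.66144056492567
```

```bash
python3 -c "
from h import *
print(arm.job_done())"
```

```text
the job is handed in; nothing more can be done
None
```

I switched the isolator off, set the lamp module in the channel, and handed the job in holding it against the stop at about 9.5 N. That push comes from the wrist force sensor, and the toggle was last seen off before the module was placed; the judge's verdict was not reported.

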